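# Feed the walnut mill and hold its lever at the third click

## Task

Lift the tray of walnuts by its bar and tip it over the mill's hopper, keeping it tipped until all four nuts have dropped in; then set the empty tray back down level on the worktop and let go of it. Then press the mill's spring-return lever down past the first two clicks to the third, lowest setting, and keep it held there for at least two seconds: finish while still holding it down, without letting go. Leave the lemon, tumbler, stopper, egg cup and measuring cup where they stand.

Things in the scene. Friction and masses are not known exactly. Their poses are not given: they have to be found in the camera images.
- mill_lever (a joint): The mill's spring-return lever, runs straight down in a slot in the front of the tower. Metres of downward travel: 0 up at rest, 0.046 bottom stop. Clicks are felt at 0.010, 0.022 and 0.034; the third setting is from 0.038 to the stop. A spring lifts it from every setting (3 N at the top, 9 N at the bottom; up to 5 N more just before a click, less just after), so it stays down only while pressed.
- lever_top (a point): Centre of the top face of the lever's black paddle, 30 mm front to back, 46 mm wide (along the mill's y), 12 mm thick. 129 mm above the worktop when the lever is up; it sinks with the lever. The tower's front face is about 22 mm behind it (mill +x); the tower is 149 mm high. Axes as the mill's.
- mill: Walnut mill, grey, fixed: a square steel funnel (hopper) on a grey base, and to its right a control tower (90 mm deep, 84 wide, 149 high). Origin on the worktop below the middle of the hopper; z up, x away from the robot when unturned, y to the left; the tower's axis is at y = -160 mm, x = +30 mm.
- hopper_mouth (a point): Middle of the hopper's mouth, at the height of the rim, 160 mm above the worktop. The mouth is 152 mm square inside (sides along the mill's x and y), with a rolled rim 4 mm higher; it narrows to 104 mm square, the floor is 84 mm below the mouth. Axes as the mill's.
- tray_bar (a point): Middle of the carrying bar of the loose aluminium nut tray (0.2 to 0.33 kg empty). The wooden bar is 100 mm long along the tray's x, 12 thick along y, 20 high; its middle is 92 mm above the tray's underside. Tray 96 mm wide (x), 130 long (y), walls 39 high, floor 4 thick. Its end toward -y is open, level with the floor (the spout); the other three sides are walled. Axes: z up, -y toward the spout.
- tray_spout (a point): Middle of the edge of the tray's open end, on the floor's upper side; 65 mm toward -y from the bar and 88 mm below it. Axes as the tray's.
- jigger: Silver double measuring cup, 43 mm across, 70 high, a bystander; origin under its centre.
- egg_cup: Silver egg cup, 46 mm across, 60 high, a bystander; origin under its centre.
- lemon: Lemon, 71x53x51 mm, a bystander; origin under its centre.
- tumbler: Clear tumbler, 80 mm across, 88 high, a bystander; origin under its centre.
- bottle_stopper: Small silver bottle stopper, 25 mm across, 49 high, a bystander; origin under its centre.
- walnut_0_center (a point): Centre of a walnut, about 34 mm across, 18 g; the four alike start on the floor of the tray. They stand on small flat ends and roll or slide out over the spout when the tray is tipped some 35 to 45 degrees.
- walnut_1_center (a point): Centre of a walnut, about 34 mm across, 18 g; the four alike start on the floor of the tray. They stand on small flat ends and roll or slide out over the spout when the tray is tipped some 35 to 45 degrees.
- walnut_2_center (a point): Centre of a walnut, about 34 mm across, 18 g; the four alike start on the floor of the tray. They stand on small flat ends and roll or slide out over the spout when the tray is tipped some 35 to 45 degrees.
- walnut_3_center (a point): Centre of a walnut, about 34 mm across, 18 g; the four alike start on the floor of the tray. They stand on small flat ends and roll or slide out over the spout when the tray is tipped some 35 to 45 degrees.

How it is judged:
By the outcome, as a careful person would: the job done as asked, in the order asked, and still so for the second after the job is handed in, while the arm keeps its last pose, push and grip.
It also fails if it takes over 66 s, if anything falls off the work surface, if the arm or the gripper's body presses on something with over 40 N, if the wrist force passes 120 N, or if a joint passes its speed limit or range.

## Robot

A 6-joint arm with a two-finger parallel gripper is mounted at the origin on a cart in front of the work surface, level with it; the furniture and walls round the work are solid. World frame = base frame: x ahead of the robot, y to its left, z up, the work surface at z = 0. Lengths are in mm, angles in rad, forces in N, time in s.
With the tool pointing down it reaches from about 325 to 775 mm from the base axis. Payload 9.3 kg.
Tool frame: the origin (TCP) lies on the centre line of the jaws, within the pads' length; the fingertips stand 22 mm ahead of it and the grasp point (between the pads) lies 3 mm ahead of it; z points along the fingers, y is the line along which they close (so a half turn about z gives the same grasp; the last joint's range is limited). The gripper opens to 85 mm and grips with 20 to 120 N. Pads are 22 mm wide; open, the fingers measure 114 mm over their backs; the gripper's body (76 mm by 85 mm) begins 54 mm behind the grasp point. The pads swing forward as they close: fully open they stand 13 mm farther back than shut.
Start: joints at [-1.463, 0.259, 0.021, 1.334, 0, 1.418], TCP at [141.813, -531.4, 253.279] pointing down, gripper open.
Joint ranges: [-3.04, 3.04], [-0.91, 1.82], [-1.04, 1.36], [-1.92, 1.95], [-1.52, 1.45], [-3.14, 3.14]. Speed limits (rad/s): [2.22, 2.22, 2.79, 3.14, 3.14, 3.14].

## Interface

Orientations are given as a unit quaternion [x, y, z, w].
In Python, from workcell import read_state, imaging, workorder gives the robot as it stands.
- The arm moves only by the shell command python3 -m jog 'ROWS' [FORCE]. ROWS is JSON, a list of rows, each an object of numbers: "dx", "dy", "dz": the shift along the tool's x, y, z in cm; "rx", "ry", "rz": the turn, a rotation vector about the tool's x, y, z in rad; "hand": the closure, from 0 (fully open) to 1 (shut). A call has 1 to 20 rows; each row shifts and turns the commanded pose from where the row before left it, along the tool's axes as they then stand; what a row does not reach is not made up. A row lasts 1/10 s, in which the tool goes at most 50 mm and 8.59 degrees, less where a joint would pass 70% of its speed; a pose out of reach is approached as far as the arm can. A call is refused whole if a number of a shift passes 5 or a number of a turn 0.15, either way. A call with a gripper value outside its range is refused whole. The fingers move at their own pace and stop on an object; FORCE is the grip in N (left out, the last holds). Time passes only in rows, so rows that do not move let the fingers close. It gives the time, the measured TCP pose, the force, the opening and the grip force at its end, in the units of the state.
- read_state(): the state, without advancing time (a new reading comes with each control period).
- imaging.camera(name): name is "scene" or "top"; returns the picture (480x640x3 uint8, blue, green, red); there is no depth.
- imaging.calibration(name): a dict with "intrinsics" (3x3 intrinsics, pixels), "dist_coeffs" ([k1, k2, p1, p2, k3] as OpenCV has them; the pictures are not rectified), "view" (4x4, takes a point from world to camera coordinates). Camera axes: x right, y down, z forward; pixel columns grow to the right and rows downward; lengths in mm; the calibration is good to about 2 mm. A picture is of the moment at which its call begins. calibration takes no time and is no camera call.
- workorder.close_job(): hands the job in; it is judged then, once.
The state is a dict: "t": time; "joints": joint angles; "qvel": joint speeds; "effort": joint torques, N m; "tool_pos": TCP position; "eef_rot": TCP orientation; "contact_force": force on the tool from outside, world axes, zero at the start; "moment": the same for the moment, N m; "finger_gap": finger opening in mm; "grip_force": force on a finger pad.
Only numpy, scipy, OpenCV 4.12 (cv2) and the standard library are available. Lean on these libraries where they do the work, as an engineer would, in place of code of your own. Each camera call takes 0.05 s, during which the arm holds its last target. There are 200 camera calls.

## Working session

There is one attempt and no reset: what is moved stays moved. The work goes in short steps, Python scripts to look and compute and a shell command to move; the robot and the scene stay as the last step left them, time stands still between calls to the robot, and variables do not carry over. Pictures are saved under pics/ and viewed, at most 10 in all, crops included, and the job is handed in when it is done.

```bash
mkdir -p pics
python3 - <<'E'
from workcell import read_state, imaging
import cv2,json
for n in("scene","top"):
    cv2.imwrite(f"pics/{n}0.png",imaging.camera(n)); c=imaging.calibration(n); print(n,c)
print(read_state())
E
```

```text
scene {'intrinsics': array([[605.66579825,   0.        , 319.37851312],
       [  0.        , 605.66579825, 240.17133518],
       [  0.        ,   0.        ,   1.        ]]), 'dist_coeffs': array([0.0210038, 0.       , 0.       , 0.       , 0.       ]), 'view': array([[-8.69778862e-01, -4.93374994e-01, -8.11456939e-03,
         4.03052899e+02],
       [-3.49614079e-01,  6.27778657e-01, -6.95459527e-01,
         3.22908405e+02],
       [ 3.48216493e-01, -6.02059028e-01, -7.18519450e-01,
         1.42065525e+03],
       [ 0.00000000e+00,  0.00000000e+00,  0.00000000e+00,
         1.00000000e+00]])}
top {'intrinsics': array([[593.44886648,   0.        , 313.13438256],
       [  0.        , 593.44886648, 241.09971586],
       [  0.        ,   0.        ,   1.        ]]), 'dist_coeffs': array([0.05947875, 0.        , 0.        , 0.        , 0.        ]), 'view': array([[ 5.46002444e-03, -9.99972871e-01,  4.94432288e-03,
        -1.06099030e+02],
       [-9.98025470e-01, -5.75864719e-03, -6.25459764e-02,
         5.29985934e+02],
       [ 6.25727522e-02, -4.59305761e-03, -9.98029836e-01,
         2.10741053e+03],
       [ 0.00000000e+00,  0.00000000e+00,  0.00000000e+00,
         1.00000000e+00]])}
{'t': 0.1, 'joints': array([-1.46259466e+00,  2.59141850e-01,  2.08836546e-02,  1.33367709e+00,
       -7.81199886e-06,  1.41820301e+00]), 'qvel': array([-0.00049946,  0.00163069,  0.00270988, -0.0011737 , -0.00161099,
       -0.00019517]), 'effort': array([ 5.17798180e-03, -5.56693268e+01,  3.45070231e+01,  1.17001633e-02,
       -2.38216990e-04,  4.49543370e-05]), 'tool_pos': array([ 141.79229534, -531.20529451,  252.74146659]), 'eef_rot': array([ 9.91510126e-01,  1.30028253e-01,  8.73400626e-06, -5.69426537e-04]), 'contact_force': array([0.20158438, 0.31264709, 0.04544519]), 'moment': array([-0.03344884, -0.00832913,  0.02296929]), 'grip_force': 0.0, 'finger_gap': 85.68992333021555}
```

View pics/scene0.png

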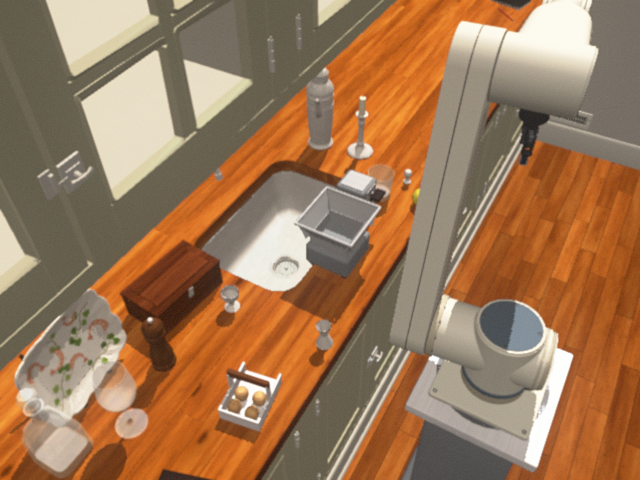

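View pics/top0.png

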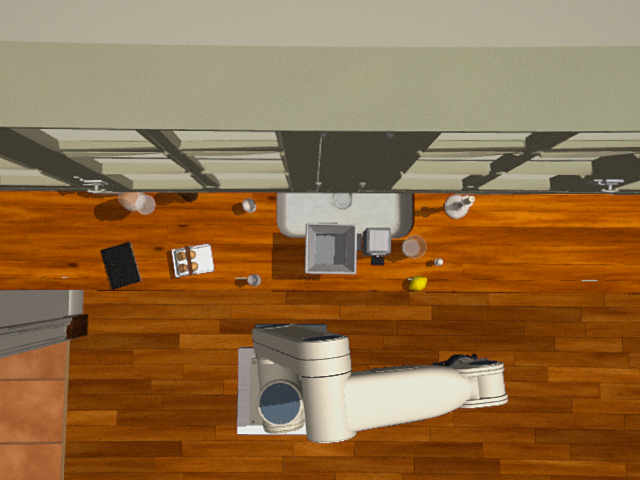

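The scene view shows the tray with its nuts at (250,397), the bar at (248,380), the hopper at (339,215) and the lever at (378,195). In the top view the tray is at (192,260), the hopper at (331,248) and the lever at (377,260). I'll enlarge these next.

Run:
```python
import cv2,numpy as np
a=cv2.imread("pics/top0.png");s=cv2.imread("pics/scene0.png")
A=cv2.resize(a[215:305,155:288],None,fx=6,fy=6,interpolation=cv2.INTER_CUBIC)[:,:400*2]
cv2.imwrite("pics/c1.png",A)
B=cv2.resize(a[210:300,290:400],None,fx=3.6,fy=3.6,interpolation=cv2.INTER_CUBIC)
C=cv2.resize(s[350:440,200:310],None,fx=3.6,fy=3.6,interpolation=cv2.INTER_CUBIC)
D=cv2.resize(s[165:285,280:400],None,fx=2.2,fy=2.2,interpolation=cv2.INTER_CUBIC)
im=np.zeros((590,800,3),np.uint8)
im[:324,:396]=B;im[:324,400:796]=C;im[326:326+264,:264]=D
cv2.imwrite("pics/c2.png",im)
```

```text
(no output)
```

View pics/c1.png

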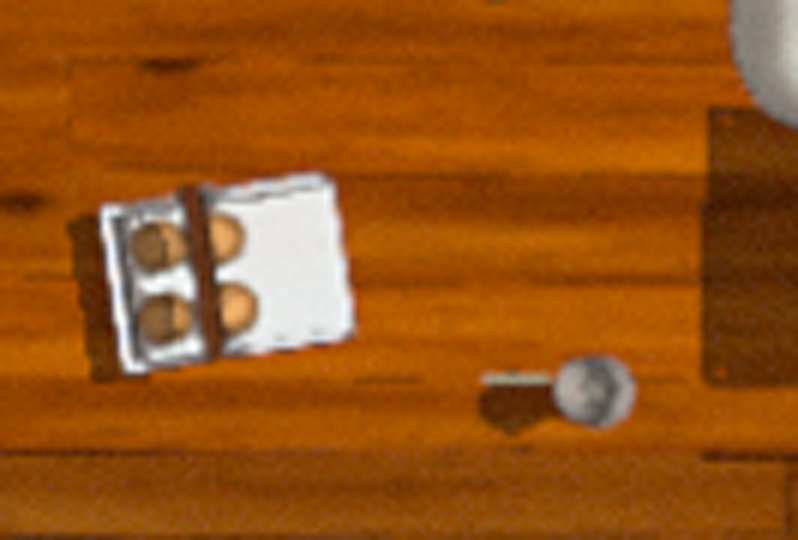

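View pics/c2.png

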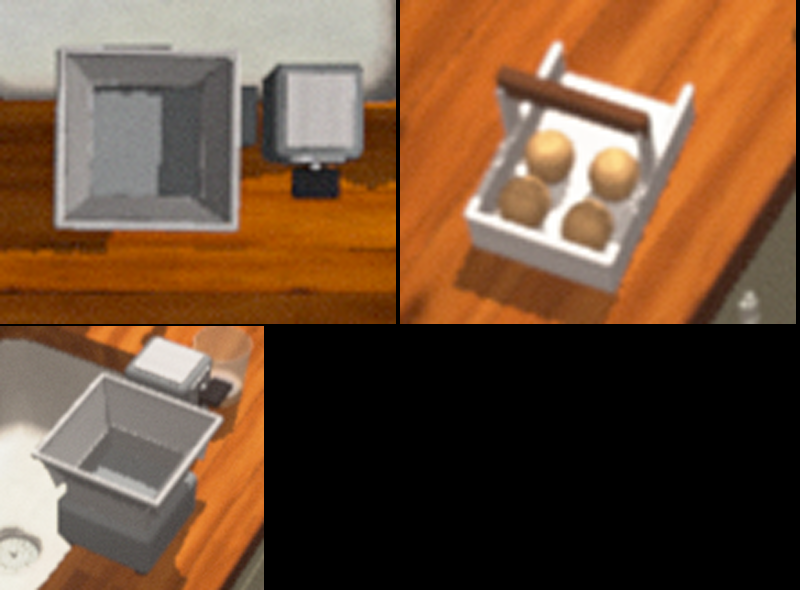

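```bash
cat > h.py <<'E'
import numpy as np,cv2
from workcell import read_state, imaging
from scipy.spatial.transform import Rotation as R
from scipy.optimize import least_squares
CAL={n:imaging.calibration(n) for n in("scene","top")}
def proj(n,P):
    c=CAL[n];V=c["view"];r=cv2.Rodrigues(V[:3,:3])[0]
    return cv2.projectPoints(np.float64(P).reshape(-1,1,3),r,V[:3,3],c["intrinsics"],c["dist_coeffs"])[0].reshape(-1,2)
def ray(n,uv,z):
    c=CAL[n];V=c["view"];p=cv2.undistortPoints(np.float64([[uv]]),c["intrinsics"],c["dist_coeffs"])[0,0]
    d=V[:3,:3].T@[p[0],p[1],1];o=-V[:3,:3].T@V[:3,3];return o+d*(z-o[2])/d[2]
def fit(obs,x0,z=0):
    # obs: list (cam, local xyz, pix); x0=[x,y,yaw]
    def f(q):
        r=R.from_euler('z',q[2]).as_matrix()
        return np.concatenate([(proj(n,r@np.float64(l)+[q[0],q[1],z])[0]-p) for n,l,p in obs])
    s=least_squares(f,x0,loss='soft_l1');return s.x,s.fun.reshape(-1,2).round(1)
E
python3 - <<'E'
from h import *
c=lambda U,V,k,u0,v0:((U+.5)/k-.5+u0,(V+.5)/k-.5+v0)
t=lambda U,V:c(U,V,6,155,215)
b=lambda U,V:c(U,V,3.6,290,210)
s=lambda U,V:c(U,V,3.6,200,350)
d=lambda U,V:c(U,V,2.2,280,165)
o=[("top",[50,0,102],t(189,188)),("top",[-50,0,102],t(212,357)),("top",[48,65,39],t(103,205)),("top",[-48,65,39],t(128,375)),
("top",[48,-65,39],t(328,175)),("top",[-48,-65,39],t(352,335)),
("scene",[50,0,102],s(102,70)),("scene",[-50,0,102],s(248,120)),("scene",[48,65,39],s(70,212)),("scene",[-48,65,39],s(218,262))]
print("tray",*fit(o,[430,300,.13]))
h=78
o=[("top",[h,h,164],b(57,50)),("top",[h,-h,164],b(240,52)),("top",[-h,-h,164],b(238,230)),("top",[-h,h,164],b(57,227)),
("scene",[h,h,164],d(35,129)),("scene",[h,-h,164],d(103,49)),("scene",[-h,-h,164],d(220,92)),("scene",[-h,h,164],d(155,179)),
]
q,f=fit(o,[430,-120,0]);print("mill",q,f)
print("paddle from cam",ray("top",b(316,183),129))
r=R.from_euler('z',q[2]).as_matrix()
print("tower top centre",ray("top",b(325,108),149),"model tower",r@[30,-160,0]+[q[0],q[1],0],"paddle model",r@[30-45-22,-160,129]+[q[0],q[1],0])
for n,uv,z in(("jigger?",(254,280),60),("eggcup?",(248,206),50),("tumbler",(414,246),60),("stopper",(438,262),30),("lemon",(417,284),30)):print(n,ray("top",uv,z).round())
E
```

```text
tray [4.58009385e+02 3.20944271e+02 1.71462290e-01] [[ 0.7 -0.3]
 [ 1.3  0.4]
 [ 0.5  1.4]
 [ 0.4  0. ]
 [-0.4  0.4]
 [-0.2  0.5]
 [-0.8 -0.1]
 [ 0.8 -0.6]
 [-0.8  0.7]
 [-1.6  0.4]]
mill [ 4.97253627e+02 -1.59861718e+02 -8.67792900e-03] [[ 1.8  1.2]
 [-2.3  1.3]
 [-2.2 -1.3]
 [ 1.1 -1.1]
 [ 0.9 -0.5]
 [ 0.1  1. ]
 [-1.5  0.7]
 [ 0.1 -1.4]]
paddle from cam [ 459.14166382 -320.39774928  129.        ]
tower top centre [ 528.49395914 -326.62500765  149.        ] model tower [ 525.86404605 -320.11602795    0.        ] paddle model [ 458.8665688 -319.534614   129.       ]
jigger? [391. 103.  60.]
eggcup? [651. 128.  50.]
tumbler [ 513. -456.   60.]
stopper [ 458. -546.   30.]
lemon [ 380. -471.   30.]
```

```bash
python3 -m jog '[{"dx":3.5,"dy":-1.4,"dz":-0.6},{"dx":3.5,"dy":-1.4,"dz":-0.6},{"dx":3.5,"dy":-1.4,"dz":-0.6},{"dx":3.5,"dy":-1.4,"dz":-0.6},{"dx":3.5,"dy":-1.4,"dz":-0.6},{"dx":3.5,"dy":-1.4,"dz":-0.6},{"dx":3.5,"dy":-1.4,"dz":-0.6},{"dx":3.5,"dy":-1.4,"dz":-0.6},{"dx":3.5,"dy":-1.4},{"dx":3.5,"dy":-1.4},{"rz":0.11,"hand":0}]' 40; python3 -c "
from h import *
s=read_state();print(s['tool_pos'],R.from_quat(s['eef_rot']).as_matrix(),s['joints'],s['contact_force'])"
```

```text
[ 141.79229534 -531.20529451  252.74146659] [[ 9.66185307e-01  2.57848668e-01 -1.30763364e-04]
 [ 2.57848648e-01 -9.66184659e-01  1.13145569e-03]
 [ 1.65402786e-04 -1.12691302e-03 -9.99999351e-01]] [-1.46259466e+00  2.59141850e-01  2.08836546e-02  1.33367709e+00
 -7.81199886e-06  1.41820301e+00] [0.20158438 0.31264709 0.04544519]validation failed for argument at $[0]...
```

```bash
python3 -m jog '[{"dx":3.5,"dy":-1.4,"dz":-0.6,"rx":0,"ry":0,"rz":0,"hand":0}]' 40; echo " rc $?"; python3 -m jog --help 2>&1 | head -20
```

```text
t: 0.2
tool_pos: [170.3, -510.1, 257.7]
eef_rot: [0.992, 0.128, -0.0, -0.001]
contact_force: [1.1, -0.4, -0.2]
finger_gap: 85.4
grip_force: 0.0
 rc 0
invalid input: not JSON, or not a number
```

```bash
python3 -m jog '[{"dx":3.5,"dy":-1.4,"dz":-0.6,"rx":0,"ry":0,"rz":0,"hand":0},{"dx":3.5,"dy":-1.4,"dz":-0.6,"rx":0,"ry":0,"rz":0,"hand":0},{"dx":3.5,"dy":-1.4,"dz":-0.6,"rx":0,"ry":0,"rz":0,"hand":0},{"dx":3.5,"dy":-1.4,"dz":-0.6,"rx":0,"ry":0,"rz":0,"hand":0},{"dx":3.5,"dy":-1.4,"dz":-0.6,"rx":0,"ry":0,"rz":0,"hand":0},{"dx":3.5,"dy":-1.4,"dz":-0.6,"rx":0,"ry":0,"rz":0,"hand":0},{"dx":3.5,"dy":-1.4,"dz":-0.6,"rx":0,"ry":0,"rz":0,"hand":0},{"dx":3.5,"dy":-1.4,"dz":0,"rx":0,"ry":0,"rz":0,"hand":0},{"dx":3.5,"dy":-1.4,"dz":0,"rx":0,"ry":0,"rz":0,"hand":0},{"dx":0,"dy":0,"dz":0,"rx":0,"ry":0,"rz":0.05,"hand":0},{"dx":0,"dy":0,"dz":0,"rx":0,"ry":0,"rz":0.05,"hand":0}]' 40; python3 -c "
from h import *
s=read_state();print(s['tool_pos'],R.from_quat(s['eef_rot']).as_matrix(),s['joints'],s['contact_force'])"
```

```text
t: 1.3
tool_pos: [444.7, -304.8, 300.7]
eef_rot: [0.997, 0.081, -0.0, -0.0]
contact_force: [-0.5, -0.4, -0.1]
finger_gap: 85.0
grip_force: 0.0
[ 444.73882821 -304.77877187  300.74453002] [[ 9.87020075e-01  1.60594922e-01 -8.01036710e-04]
 [ 1.60595504e-01 -9.87020041e-01  7.23665520e-04]
 [-6.74422278e-04 -8.42915290e-04 -9.99999417e-01]] [-7.56465801e-01  2.31618959e-01  1.04473713e-01  1.44473034e+00
 -2.34983781e-05  2.22383315e+00] [-0.50076104 -0.38700011 -0.13047191]
```

```bash
python3 -m jog '[{"dx":0,"dy":0,"dz":0,"rx":0,"ry":0,"rz":-0.15,"hand":0},{"dx":0,"dy":0,"dz":0,"rx":0,"ry":0,"rz":-0.15,"hand":0},{"dx":0,"dy":0,"dz":0,"rx":0,"ry":0,"rz":-0.15,"hand":0},{"dx":0,"dy":0,"dz":0,"rx":0,"ry":0,"rz":-0.15,"hand":0},{"dx":0,"dy":0,"dz":0,"rx":0,"ry":0,"rz":-0.15,"hand":0},{"dx":0,"dy":0,"dz":0,"rx":0,"ry":0,"rz":-0.15,"hand":0},{"dx":0,"dy":0,"dz":0,"rx":0,"ry":0,"rz":-0.15,"hand":0},{"dx":0,"dy":0,"dz":0,"rx":0,"ry":0,"rz":-0.15,"hand":0},{"dx":0,"dy":0,"dz":0,"rx":0,"ry":0,"rz":-0.15,"hand":0},{"dx":0,"dy":0,"dz":0,"rx":0,"ry":0,"rz":-0.15,"hand":0},{"dx":0,"dy":0,"dz":0,"rx":0,"ry":0,"rz":-0.15,"hand":0},{"dx":0,"dy":0,"dz":0,"rx":0,"ry":0,"rz":-0.15,"hand":0},{"dx":0,"dy":0,"dz":0,"rx":0,"ry":0,"rz":-0.15,"hand":0},{"dx":0,"dy":0,"dz":0,"rx":0,"ry":0,"rz":-0.15,"hand":0},{"dx":0,"dy":0,"dz":0,"rx":0,"ry":0,"rz":-0.15,"hand":0},{"dx":0,"dy":0,"dz":0,"rx":0,"ry":0,"rz":-0.15,"hand":0},{"dx":0,"dy":0,"dz":0,"rx":0,"ry":0,"rz":-0.15,"hand":0},{"dx":0,"dy":0,"dz":0,"rx":0,"ry":0,"rz":-0.15,"hand":0},{"dx":0,"dy":0,"dz":0,"rx":0,"ry":0,"rz":-0.15,"hand":0},{"dx":0,"dy":0,"dz":0,"rx":0,"ry":0,"rz":-0.15,"hand":0}]' 40; python3 -m jog '[{"dx":0,"dy":0,"dz":0,"rx":0,"ry":0,"rz":-0.14,"hand":0},{"dx":0,"dy":0,"dz":0,"rx":0,"ry":0,"rz":0,"hand":0}]';  python3 -c "
from h import *
s=read_state();print(s['tool_pos'],R.from_quat(s['eef_rot']).as_matrix(),s['joints'],s['contact_force'])"
```

```text
t: 3.3
tool_pos: [443.8, -305.8, 300.9]
eef_rot: [-0.013, 1.0, 0.0, -0.0]
contact_force: [0.5, 0.2, -0.3]
finger_gap: 85.5
grip_force: 0.0
t: 3.5
tool_pos: [443.8, -305.8, 301.0]
eef_rot: [-0.081, 0.997, 0.0, -0.0]
contact_force: [0.1, -0.7, -0.1]
finger_gap: 85.6
grip_force: 0.0
[ 443.80025965 -305.82774297  300.96830822] [[-9.87029536e-01 -1.60537983e-01 -5.01857099e-04]
 [-1.60538223e-01  9.87029507e-01  4.80116525e-04]
 [ 4.18270827e-04  5.54456438e-04 -9.99999759e-01]] [-7.59121410e-01  2.31030504e-01  1.04248901e-01  1.44470925e+00
  2.87583248e-06 -9.20357233e-01] [ 0.05834268 -0.67732639 -0.11516237]
```

```bash
python3 -m jog '[{"dx":-0.72,"dy":3.85,"dz":0,"rx":0,"ry":0,"rz":0,"hand":0},{"dx":-0.72,"dy":3.85,"dz":0,"rx":0,"ry":0,"rz":0,"hand":0},{"dx":-0.72,"dy":3.85,"dz":0,"rx":0,"ry":0,"rz":0,"hand":0},{"dx":-0.72,"dy":3.85,"dz":0,"rx":0,"ry":0,"rz":0,"hand":0},{"dx":-0.72,"dy":3.85,"dz":0,"rx":0,"ry":0,"rz":0,"hand":0},{"dx":-0.72,"dy":3.85,"dz":0,"rx":0,"ry":0,"rz":0,"hand":0},{"dx":-0.72,"dy":3.85,"dz":0,"rx":0,"ry":0,"rz":0,"hand":0},{"dx":-0.72,"dy":3.85,"dz":0,"rx":0,"ry":0,"rz":0,"hand":0},{"dx":-0.72,"dy":3.85,"dz":0,"rx":0,"ry":0,"rz":0,"hand":0},{"dx":-0.72,"dy":3.85,"dz":0,"rx":0,"ry":0,"rz":0,"hand":0},{"dx":-0.72,"dy":3.85,"dz":0,"rx":0,"ry":0,"rz":0,"hand":0},{"dx":-0.72,"dy":3.85,"dz":0,"rx":0,"ry":0,"rz":0,"hand":0},{"dx":-0.72,"dy":3.85,"dz":0,"rx":0,"ry":0,"rz":0,"hand":0},{"dx":-0.72,"dy":3.85,"dz":0,"rx":0,"ry":0,"rz":0,"hand":0},{"dx":-0.72,"dy":3.85,"dz":0,"rx":0,"ry":0,"rz":0,"hand":0},{"dx":-0.72,"dy":3.85,"dz":0,"rx":0,"ry":0,"rz":0,"hand":0},{"dx":0,"dy":0,"dz":3,"rx":0,"ry":0,"rz":0,"hand":0},{"dx":0,"dy":0,"dz":3,"rx":0,"ry":0,"rz":0,"hand":0},{"dx":0,"dy":0,"dz":3,"rx":0,"ry":0,"rz":0,"hand":0},{"dx":0,"dy":0,"dz":0,"rx":0,"ry":0,"rz":0,"hand":0}]' 40
python3 - <<'E'
from h import *
s=read_state();print(s['tool_pos'],s['joints'])
print(proj("top",[458,321,200]),proj("scene",[458,321,95]))
a=imaging.camera("top");b=imaging.camera("scene")
im=np.hstack([cv2.resize(a[200:320,130:250],(400,400)),cv2.resize(b[310:430,190:310],(400,400))]);cv2.imwrite("pics/g1.png",im)
E
```

```text
t: 5.5
tool_pos: [458.2, 319.9, 207.6]
eef_rot: [-0.078, 0.997, -0.001, -0.003]
contact_force: [-1.5, -1.0, 0.7]
finger_gap: 85.4
grip_force: 0.0
[458.24323182 319.90423393 207.57106626] [ 4.59297153e-01  2.94624553e-01 -4.49236692e-02  1.23817947e+00
  1.16124072e-05  3.03695451e-01]
[[182.8412857  259.10342948]] [[248.34005897 377.34215235]]
```

View pics/g1.png

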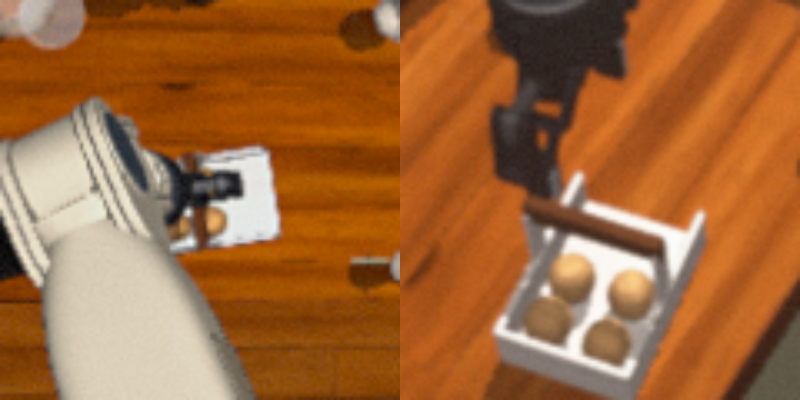

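The left panel (top view) has the open hand at (200,185), over the bar at (200,200). The right panel (scene) has the fingers still above the bar at (595,225), with all four nuts in place. It's lined up, so I'll lower and grip.

```bash
python3 -m jog '[{"dx":0,"dy":0,"dz":2,"rx":0,"ry":0,"rz":0,"hand":0},{"dx":0,"dy":0,"dz":2,"rx":0,"ry":0,"rz":0,"hand":0},{"dx":0,"dy":0,"dz":2,"rx":0,"ry":0,"rz":0,"hand":0},{"dx":0,"dy":0,"dz":2,"rx":0,"ry":0,"rz":0,"hand":0},{"dx":0,"dy":0,"dz":2,"rx":0,"ry":0,"rz":0,"hand":0},{"dx":0,"dy":0,"dz":1.3,"rx":0,"ry":0,"rz":0,"hand":0},{"dx":0,"dy":0,"dz":0,"rx":0,"ry":0,"rz":0,"hand":0},{"dx":0,"dy":0,"dz":0,"rx":0,"ry":0,"rz":0,"hand":0.5},{"dx":0,"dy":0,"dz":0,"rx":0,"ry":0,"rz":0,"hand":0.7},{"dx":0,"dy":0,"dz":0,"rx":0,"ry":0,"rz":0,"hand":0.8}]' 60; python3 -c "
from h import *
s=read_state();print(s['tool_pos'],s['joints'],s['contact_force'])"
```

```text
t: 6.6
tool_pos: [460.5, 320.8, 99.5]
eef_rot: [-0.079, 0.997, 0.0, 0.001]
contact_force: [0.1, 1.3, 0.6]
finger_gap: 44.0
grip_force: 0.0
[460.54273707 320.84780833  99.49381712] [ 4.58998789e-01  3.64449537e-01 -2.33072061e-01  9.71371331e-01
 -1.78056169e-05  3.00109902e-01] [0.07182308 1.34936439 0.60777309]
```

```bash
python3 -m jog '[{"dx":0,"dy":0,"dz":0.4,"rx":0,"ry":0,"rz":0,"hand":0.8},{"dx":0,"dy":0,"dz":0,"rx":0,"ry":0,"rz":0,"hand":0.85},{"dx":0,"dy":0,"dz":0,"rx":0,"ry":0,"rz":0,"hand":0.9},{"dx":0,"dy":0,"dz":0,"rx":0,"ry":0,"rz":0,"hand":1},{"dx":0,"dy":0,"dz":0,"rx":0,"ry":0,"rz":0,"hand":1},{"dx":0,"dy":0,"dz":0,"rx":0,"ry":0,"rz":0,"hand":1},{"dx":0,"dy":0,"dz":0,"rx":0,"ry":0,"rz":0,"hand":1}]' 70; python3 -c "
from h import *
s=read_state();print(s['tool_pos'],s['joints'],s['contact_force'],R.from_quat(s['eef_rot']).as_matrix())"
```

```text
t: 7.3
tool_pos: [459.9, 320.6, 94.2]
eef_rot: [-0.08, 0.997, 0.0, -0.0]
contact_force: [-0.1, 1.6, -0.1]
finger_gap: 10.9
grip_force: 68.5
[459.89431756 320.60816919  94.2459775 ] [ 4.59074431e-01  3.69175578e-01 -2.40693869e-01  9.61072300e-01
  9.40952839e-05  2.99839149e-01] [-0.06453337  1.59623367 -0.10936938] [[-9.87348815e-01 -1.58563199e-01 -1.72059613e-04]
 [-1.58563205e-01  9.87348829e-01  1.99143474e-05]
 [ 1.66725175e-04  4.69447310e-05 -9.99999985e-01]]
```

```bash
python3 -m jog '[{"dx":0,"dy":0,"dz":-0.5,"rx":0,"ry":0,"rz":0,"hand":1},{"dx":0,"dy":0,"dz":-1,"rx":0,"ry":0,"rz":0,"hand":1},{"dx":0,"dy":0,"dz":-2,"rx":0,"ry":0,"rz":0.02,"hand":1},{"dx":0,"dy":0,"dz":-2,"rx":0,"ry":0,"rz":0.03,"hand":1},{"dx":0,"dy":0,"dz":-2,"rx":0,"ry":0,"rz":0.03,"hand":1},{"dx":0,"dy":0,"dz":-2,"rx":0,"ry":0,"rz":0.03,"hand":1},{"dx":0,"dy":0,"dz":-2,"rx":0,"ry":0,"rz":0.03,"hand":1},{"dx":0,"dy":0,"dz":-2,"rx":0,"ry":0,"rz":0.03,"hand":1},{"dx":0,"dy":0,"dz":-2,"rx":0,"ry":0,"rz":0,"hand":1},{"dx":0,"dy":0,"dz":-2,"rx":0,"ry":0,"rz":0,"hand":1},{"dx":0,"dy":0,"dz":-1.5,"rx":0,"ry":0,"rz":0,"hand":1},{"dx":0,"dy":0,"dz":-0.8,"rx":0,"ry":0,"rz":0,"hand":1},{"dx":0,"dy":0,"dz":0,"rx":0,"ry":0,"rz":0,"hand":1},{"dx":0,"dy":0,"dz":0,"rx":0,"ry":0,"rz":0,"hand":1}]' 70; python3 -c "
from h import *
s=read_state();print(s['tool_pos'],s['joints'],s['contact_force'],s['moment'],R.from_quat(s['eef_rot']).as_matrix())"
```

```text
t: 8.7
tool_pos: [459.8, 320.5, 291.8]
eef_rot: [0.005, 1.0, -0.0, -0.0]
contact_force: [0.6, 1.0, -2.9]
finger_gap: 11.0
grip_force: 68.3
[459.80319916 320.4515194  291.82254682] [ 4.58965316e-01  2.69735833e-01  1.34077294e-01  1.43577895e+00
 -5.10594118e-05  4.69829101e-01] [ 0.56458642  0.96328199 -2.85227013] [-0.05818602  0.00259554 -0.03248984] [[-9.99940838e-01  1.08634627e-02 -5.52190828e-04]
 [ 1.08636459e-02  9.99940934e-01 -3.29824486e-04]
 [ 5.48575176e-04 -3.35803779e-04 -9.99999793e-01]]
```

```bash
python3 -m jog '[{"dx":-0.1,"dy":-0.5,"dz":0,"rx":0,"ry":0,"rz":0,"hand":1},{"dx":-0.1,"dy":-1,"dz":0,"rx":0,"ry":0,"rz":0,"hand":1},{"dx":-0.2,"dy":-1.5,"dz":0,"rx":0,"ry":0,"rz":0,"hand":1},{"dx":-0.2,"dy":-2,"dz":0,"rx":0,"ry":0,"rz":0,"hand":1},{"dx":-0.2,"dy":-2,"dz":0,"rx":0,"ry":0,"rz":0,"hand":1},{"dx":-0.2,"dy":-2,"dz":0,"rx":0,"ry":0,"rz":0,"hand":1},{"dx":-0.2,"dy":-2,"dz":0,"rx":0,"ry":0,"rz":0,"hand":1},{"dx":-0.2,"dy":-2,"dz":0,"rx":0,"ry":0,"rz":0,"hand":1},{"dx":-0.2,"dy":-2,"dz":0,"rx":0,"ry":0,"rz":0,"hand":1},{"dx":-0.2,"dy":-2,"dz":0,"rx":0,"ry":0,"rz":0,"hand":1},{"dx":-0.2,"dy":-2,"dz":0,"rx":0,"ry":0,"rz":0,"hand":1},{"dx":-0.2,"dy":-2,"dz":0,"rx":0,"ry":0,"rz":0,"hand":1},{"dx":-0.2,"dy":-2,"dz":0,"rx":0,"ry":0,"rz":0,"hand":1},{"dx":-0.2,"dy":-2,"dz":0,"rx":0,"ry":0,"rz":0,"hand":1},{"dx":-0.2,"dy":-2,"dz":0,"rx":0,"ry":0,"rz":0,"hand":1},{"dx":-0.2,"dy":-2,"dz":0,"rx":0,"ry":0,"rz":0,"hand":1},{"dx":-0.2,"dy":-2,"dz":0,"rx":0,"ry":0,"rz":0,"hand":1},{"dx":-0.2,"dy":-2,"dz":0,"rx":0,"ry":0,"rz":0,"hand":1},{"dx":-0.2,"dy":-2,"dz":0,"rx":0,"ry":0,"rz":0,"hand":1},{"dx":-0.2,"dy":-2,"dz":0,"rx":0,"ry":0,"rz":0,"hand":1}]' 70; python3 -m jog '[{"dx":-0.2,"dy":-1.5,"dz":0,"rx":0,"ry":0,"rz":0,"hand":1},{"dx":-0.1,"dy":-0.8,"dz":0,"rx":0,"ry":0,"rz":0,"hand":1},{"dx":0,"dy":0,"dz":0,"rx":0,"ry":0,"rz":0,"hand":1},{"dx":0,"dy":0,"dz":0,"rx":0,"ry":0,"rz":0,"hand":1}]'
python3 - <<'E'
from h import *
s=read_state();print(s['tool_pos'],s['joints'],s['contact_force'])
b=imaging.camera("scene");a=imaging.camera("top")
im=np.hstack([cv2.resize(a[190:310,220:400],(400,267)),cv2.resize(b[130:290,240:400],(267,267))]);cv2.imwrite("pics/p1.png",im)
E
```

```text
t: 10.7
tool_pos: [493.3, -51.6, 292.3]
eef_rot: [0.006, 1.0, -0.0, -0.0]
contact_force: [-0.4, 0.4, -3.1]
finger_gap: 11.3
grip_force: 68.3
t: 11.1
tool_pos: [496.5, -72.6, 292.2]
eef_rot: [0.006, 1.0, 0.0, -0.0]
contact_force: [-0.1, 0.2, -3.2]
finger_gap: 11.0
grip_force: 68.4
[496.54190367 -72.63876998 292.23419679] [-3.12789139e-01  1.67105312e-01 -1.54735079e-04  1.40381338e+00
  2.87678601e-04 -3.01720021e-01] [-0.06584873  0.1570619  -3.23221514]
```

View pics/p1.png

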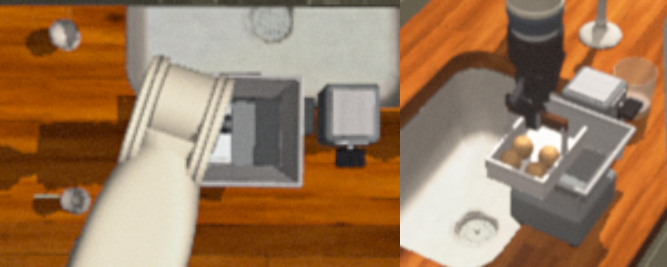

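The tray (scene panel, 535,145) is level with all four nuts in it. Its spout is over the hopper's left part. I'll shift it slightly back and start tipping about the spout.

```bash
python3 -m jog '[{"dx":0,"dy":0.5,"dz":0.4,"rx":0,"ry":0,"rz":0,"hand":1},{"dx":0,"dy":0.8,"dz":0.5,"rx":0,"ry":0,"rz":0,"hand":1},{"dx":0,"dy":-0.46,"dz":-0.33,"rx":-0.05,"ry":0,"rz":0,"hand":1},{"dx":0,"dy":-0.91,"dz":-0.65,"rx":-0.1,"ry":0,"rz":0,"hand":1},{"dx":0,"dy":-0.91,"dz":-0.65,"rx":-0.1,"ry":0,"rz":0,"hand":1},{"dx":0,"dy":-0.91,"dz":-0.65,"rx":-0.1,"ry":0,"rz":0,"hand":1},{"dx":0,"dy":-0.91,"dz":-0.65,"rx":-0.1,"ry":0,"rz":0,"hand":1},{"dx":0,"dy":0,"dz":0,"rx":0,"ry":0,"rz":0,"hand":1}]' 80
python3 - <<'E'
from h import *
s=read_state();print(s['tool_pos'],s['joints'],s['contact_force']);r=R.from_quat(s['eef_rot']);print(r.as_matrix().round(3),"spout",s['tool_pos']+r.apply([0,-65,91]))
E
```

```text
t: 12.0
tool_pos: [496.7, -106.8, 303.0]
eef_rot: [0.007, 0.974, 0.225, 0.0]
contact_force: [-0.4, -0.4, -4.3]
finger_gap: 10.8
grip_force: 79.1
[ 496.67578244 -106.77273073  303.00386603] [-0.58214842  0.29052675  0.11356978  1.65264444  0.37663264 -0.61779922] [-0.40053229 -0.36468127 -4.34723533]
[[-1.     0.013  0.003]
 [ 0.013  0.899  0.438]
 [ 0.003  0.438 -0.899]] spout [ 496.13362608 -125.33432301  192.72615587]
```

```bash
python3 -m jog '[{"dx":0,"dy":-0.73,"dz":-0.52,"rx":-0.08,"ry":0,"rz":0,"hand":1},{"dx":0,"dy":-0.73,"dz":-0.52,"rx":-0.08,"ry":0,"rz":0,"hand":1},{"dx":0,"dy":-0.73,"dz":-0.52,"rx":-0.08,"ry":0,"rz":0,"hand":1},{"dx":0,"dy":-0.73,"dz":-0.52,"rx":-0.08,"ry":0,"rz":0,"hand":1},{"dx":0,"dy":0,"dz":0,"rx":0,"ry":0,"rz":0,"hand":1},{"dx":0,"dy":0,"dz":0,"rx":0,"ry":0,"rz":0,"hand":1},{"dx":0,"dy":0,"dz":0,"rx":0,"ry":0,"rz":0,"hand":1}]' 80
python3 - <<'E'
from h import *
s=read_state();print(s['tool_pos'],s['joints'],s['contact_force']);r=R.from_quat(s['eef_rot']);print(r.as_matrix().round(3),"spout",s['tool_pos']+r.apply([0,-65,91]))
E
```

```text
t: 12.7
tool_pos: [496.1, -139.5, 306.9]
eef_rot: [0.004, 0.927, 0.374, 0.002]
contact_force: [-0.3, 0.6, -2.4]
finger_gap: 11.0
grip_force: 79.2
[ 496.05859616 -139.54165262  306.94571438] [-0.7284223   0.44011391  0.19670739  1.89315703  0.54981267 -0.8830972 ] [-0.25605999  0.58946638 -2.41471481]
[[-1.     0.006  0.007]
 [ 0.009  0.72   0.694]
 [-0.001  0.694 -0.72 ]] spout [ 496.27225055 -123.15380272  196.32296479]
```

Run:
```python
from h import *
b=imaging.camera("scene");a=imaging.camera("top")
im=np.hstack([cv2.resize(a[200:300,280:380],(400,400),interpolation=2),cv2.resize(b[150:250,280:380],(400,400),interpolation=2)]);cv2.imwrite("pics/p2.png",im)
print(np.mean([read_state()['contact_force']],0))
```

```text
[-0.16783128 -0.84465086 -1.48337047]
```

View pics/p2.png

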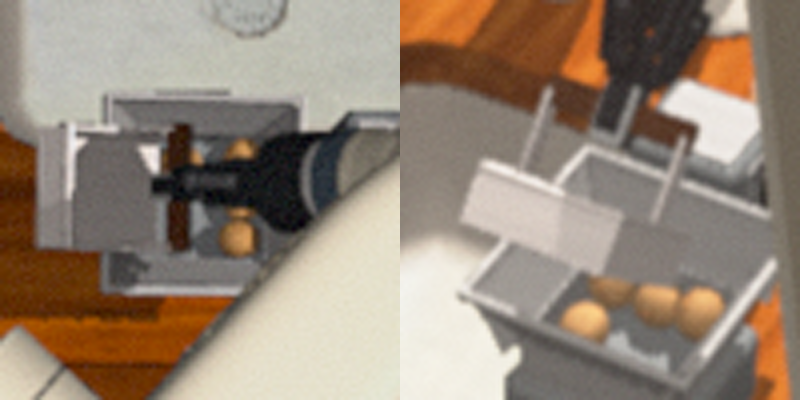

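The scene panel shows all four nuts in the hopper, at (585,320), (612,290), (655,303) and (700,312). The tray is empty, so I'll untip it and carry it back.

```bash
python3 -m jog '[{"dx":0,"dy":0,"dz":0,"rx":0,"ry":0,"rz":0,"hand":1},{"dx":0,"dy":0,"dz":0,"rx":0,"ry":0,"rz":0,"hand":1},{"dx":0,"dy":0.91,"dz":0.65,"rx":0.1,"ry":0,"rz":0,"hand":1},{"dx":0,"dy":0.91,"dz":0.65,"rx":0.1,"ry":0,"rz":0,"hand":1},{"dx":0,"dy":0.91,"dz":0.65,"rx":0.1,"ry":0,"rz":0,"hand":1},{"dx":0,"dy":0.91,"dz":0.65,"rx":0.1,"ry":0,"rz":0,"hand":1},{"dx":0,"dy":0.91,"dz":0.65,"rx":0.1,"ry":0,"rz":0,"hand":1},{"dx":0,"dy":0.91,"dz":0.65,"rx":0.1,"ry":0,"rz":0,"hand":1},{"dx":0,"dy":0.91,"dz":0.65,"rx":0.1,"ry":0,"rz":0,"hand":1},{"dx":0,"dy":0.6,"dz":0.45,"rx":0.067,"ry":0,"rz":0,"hand":1},{"dx":0,"dy":0,"dz":0,"rx":0,"ry":0,"rz":0,"hand":1},{"dx":0,"dy":0,"dz":0,"rx":0,"ry":0,"rz":0,"hand":1}]' 80
python3 - <<'E'
from h import *
s=read_state();print(s['tool_pos'],s['joints'],s['contact_force']);r=R.from_quat(s['eef_rot']);print(r.as_matrix().round(4),"spout",s['tool_pos']+r.apply([0,-65,91]))
E
```

```text
t: 14.0
tool_pos: [496.7, -57.8, 291.2]
eef_rot: [0.005, 1.0, 0.002, 0.0]
contact_force: [0.3, -0.1, -2.1]
finger_gap: 11.1
grip_force: 79.1
[496.67490905 -57.83410239 291.16328306] [-0.28633585  0.16439111 -0.00622796  1.40131137  0.0044043  -0.27696001] [ 0.29273012 -0.07255141 -2.07334059]
[[-1.000e+00  9.400e-03  2.000e-04]
 [ 9.400e-03  9.999e-01  4.500e-03]
 [-1.000e-04  4.500e-03 -1.000e+00]] spout [ 496.07954674 -122.41695211  199.86869907]
```

```bash
python3 -m jog '[{"dx":0.2,"dy":1,"dz":0,"rx":0.004,"ry":0,"rz":0,"hand":1},{"dx":0.2,"dy":2,"dz":0,"rx":0,"ry":0,"rz":0,"hand":1},{"dx":0.2,"dy":3,"dz":0,"rx":0,"ry":0,"rz":0,"hand":1},{"dx":0.3,"dy":3,"dz":0,"rx":0,"ry":0,"rz":0,"hand":1},{"dx":0.3,"dy":3,"dz":0,"rx":0,"ry":0,"rz":0,"hand":1},{"dx":0.3,"dy":3,"dz":0,"rx":0,"ry":0,"rz":0,"hand":1},{"dx":0.3,"dy":3,"dz":0,"rx":0,"ry":0,"rz":0,"hand":1},{"dx":0.3,"dy":3,"dz":0,"rx":0,"ry":0,"rz":0,"hand":1},{"dx":0.3,"dy":3,"dz":0,"rx":0,"ry":0,"rz":0,"hand":1},{"dx":0.3,"dy":3,"dz":0,"rx":0,"ry":0,"rz":0,"hand":1},{"dx":0.3,"dy":3,"dz":0,"rx":0,"ry":0,"rz":0,"hand":1},{"dx":0.3,"dy":3,"dz":0,"rx":0,"ry":0,"rz":0,"hand":1},{"dx":0.3,"dy":3,"dz":0,"rx":0,"ry":0,"rz":0,"hand":1},{"dx":0.3,"dy":1.8,"dz":1,"rx":0,"ry":0,"rz":0,"hand":1},{"dx":0,"dy":0,"dz":3,"rx":0,"ry":0,"rz":0,"hand":1},{"dx":0,"dy":0,"dz":3,"rx":0,"ry":0,"rz":0,"hand":1},{"dx":0,"dy":0,"dz":3,"rx":0,"ry":0,"rz":0,"hand":1},{"dx":0,"dy":0,"dz":3,"rx":0,"ry":0,"rz":0,"hand":1},{"dx":0,"dy":0,"dz":3,"rx":0,"ry":0,"rz":0,"hand":1},{"dx":0,"dy":0,"dz":1.5,"rx":0,"ry":0,"rz":0,"hand":1}]' 80; python3 -m jog '[{"dx":0,"dy":0,"dz":0,"rx":0,"ry":0,"rz":0,"hand":1},{"dx":0,"dy":0,"dz":0,"rx":0,"ry":0,"rz":0,"hand":1}]'
python3 - <<'E'
from h import *
s=read_state();print(s['tool_pos'],s['joints'],s['contact_force']);r=R.from_quat(s['eef_rot']);print(r.as_matrix().round(4),"spout",s['tool_pos']+r.apply([0,-65,91]))
E
```

```text
t: 16.0
tool_pos: [461.2, 318.8, 112.8]
eef_rot: [0.006, 1.0, -0.001, -0.002]
contact_force: [-0.6, 0.0, -2.8]
finger_gap: 11.0
grip_force: 78.9
t: 16.2
tool_pos: [462.4, 319.5, 115.9]
eef_rot: [0.006, 1.0, -0.0, -0.0]
contact_force: [0.7, 0.0, -1.6]
finger_gap: 10.8
grip_force: 78.9
[462.3877812  319.51942552 115.89624128] [ 4.55576228e-01  3.53495165e-01 -2.03575169e-01  1.01451454e+00
 -4.04899153e-04  4.67409064e-01] [ 0.66651739  0.04986315 -1.56272905]
[[-9.999e-01  1.180e-02 -5.000e-04]
 [ 1.180e-02  9.999e-01 -7.000e-04]
 [ 5.000e-04 -7.000e-04 -1.000e+00]] spout [461.5704598  254.45933257  24.94286701]
```

```bash
python3 -m jog '[{"dx":0,"dy":0,"dz":1,"rx":0,"ry":0,"rz":0,"hand":1},{"dx":0,"dy":0,"dz":0.6,"rx":0,"ry":0,"rz":0,"hand":1},{"dx":0,"dy":0,"dz":0.3,"rx":0,"ry":0,"rz":0,"hand":1},{"dx":0,"dy":0,"dz":0.15,"rx":0,"ry":0,"rz":0,"hand":1},{"dx":0,"dy":0,"dz":0.1,"rx":0,"ry":0,"rz":0,"hand":1},{"dx":0,"dy":0,"dz":0,"rx":0,"ry":0,"rz":0,"hand":1},{"dx":0,"dy":0,"dz":0,"rx":0,"ry":0,"rz":0,"hand":1}]'
```

```text
t: 16.9
tool_pos: [462.1, 319.8, 94.3]
eef_rot: [0.005, 1.0, -0.0, 0.0]
contact_force: [-0.7, -0.2, -0.2]
finger_gap: 11.0
grip_force: 79.2
```

```bash
python3 -m jog '[{"dx":0,"dy":0,"dz":0,"rx":0,"ry":0,"rz":0,"hand":0.8},{"dx":0,"dy":0,"dz":0,"rx":0,"ry":0,"rz":0,"hand":0.5},{"dx":0,"dy":0,"dz":0,"rx":0,"ry":0,"rz":0,"hand":0.2},{"dx":0,"dy":0,"dz":0,"rx":0,"ry":0,"rz":0,"hand":0},{"dx":0,"dy":0,"dz":0,"rx":0,"ry":0,"rz":0,"hand":0},{"dx":0,"dy":0,"dz":0,"rx":0,"ry":0,"rz":0,"hand":0},{"dx":0,"dy":0,"dz":-1,"rx":0,"ry":0,"rz":0,"hand":0},{"dx":0,"dy":0,"dz":-2,"rx":0,"ry":0,"rz":0,"hand":0},{"dx":0,"dy":0,"dz":-2,"rx":0,"ry":0,"rz":0,"hand":0},{"dx":0,"dy":0,"dz":-3,"rx":0,"ry":0,"rz":0,"hand":0},{"dx":0,"dy":0,"dz":-4,"rx":0,"ry":0,"rz":0,"hand":0},{"dx":0,"dy":0,"dz":-4,"rx":0,"ry":0,"rz":0,"hand":0},{"dx":0,"dy":0,"dz":-3,"rx":0,"ry":0,"rz":0,"hand":0},{"dx":0,"dy":0,"dz":0,"rx":0,"ry":0,"rz":0,"hand":0}]'
python3 - <<'E'
from h import *
s=read_state();print(s['tool_pos'],s['joints'],s['contact_force'])
b=imaging.camera("scene");a=imaging.camera("top")
im=np.hstack([cv2.resize(a[200:300,150:250],(400,400),interpolation=2),cv2.resize(b[330:430,200:300],(400,400),interpolation=2)]);cv2.imwrite("pics/p3.png",im)
E
```

```text
t: 18.3
tool_pos: [462.9, 320.4, 289.3]
eef_rot: [0.005, 1.0, 0.001, 0.003]
contact_force: [0.2, 0.0, -0.1]
finger_gap: 85.1
grip_force: 0.0
[462.90746467 320.37235528 289.30911359] [ 4.56782768e-01  2.69277479e-01  1.27108256e-01  1.42129315e+00
 -8.97734234e-04  4.67488753e-01] [ 0.17074596  0.02228135 -0.1007232 ]
```

View pics/p3.png

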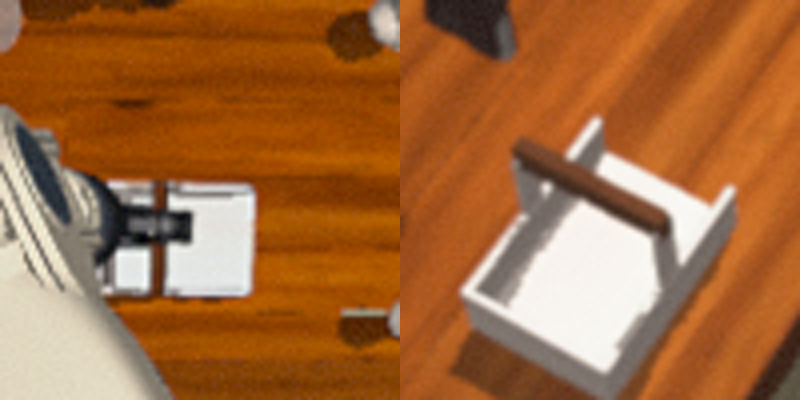

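The empty tray is standing level and released (bar at (590,185) in the right panel). Next I'll close the hand and go to the lever.

```bash
python3 -m jog '[{"dx":0,"dy":-2,"dz":0,"rx":0,"ry":0,"rz":0,"hand":0.5},{"dx":0,"dy":-4,"dz":0,"rx":0,"ry":0,"rz":0,"hand":1},{"dx":0,"dy":-4,"dz":0,"rx":0,"ry":0,"rz":0,"hand":1},{"dx":0,"dy":-4,"dz":0,"rx":0,"ry":0,"rz":0,"hand":1},{"dx":0,"dy":-4,"dz":0,"rx":0,"ry":0,"rz":0,"hand":1},{"dx":0,"dy":-4,"dz":0,"rx":0,"ry":0,"rz":0,"hand":1},{"dx":0,"dy":-4,"dz":0,"rx":0,"ry":0,"rz":0,"hand":1},{"dx":0,"dy":-4,"dz":0,"rx":0,"ry":0,"rz":0,"hand":1},{"dx":0,"dy":-4,"dz":0,"rx":0,"ry":0,"rz":0,"hand":1},{"dx":0,"dy":-4,"dz":0,"rx":0,"ry":0,"rz":0,"hand":1},{"dx":0,"dy":-4,"dz":0,"rx":0,"ry":0,"rz":0,"hand":1},{"dx":0,"dy":-4,"dz":0,"rx":0,"ry":0,"rz":0,"hand":1},{"dx":0,"dy":-4,"dz":0,"rx":0,"ry":0,"rz":0,"hand":1},{"dx":0,"dy":-4,"dz":0,"rx":0,"ry":0,"rz":0,"hand":1},{"dx":0,"dy":-4,"dz":0,"rx":0,"ry":0,"rz":0,"hand":1},{"dx":0,"dy":-4,"dz":0,"rx":0,"ry":0,"rz":0,"hand":1},{"dx":0,"dy":-4,"dz":0,"rx":0,"ry":0,"rz":0,"hand":1},{"dx":0,"dy":-2,"dz":0,"rx":0,"ry":0,"rz":0,"hand":1},{"dx":0,"dy":0,"dz":0,"rx":0,"ry":-0.1,"rz":0.01,"hand":1},{"dx":0,"dy":0,"dz":0,"rx":0,"ry":0,"rz":0,"hand":1}]' 60
python3 - <<'E'
from h import *
s=read_state();r=R.from_quat(s['eef_rot']);print(s['tool_pos'],s['joints'],s['contact_force'],r.as_matrix().round(3))
p=s['tool_pos']+r.apply([0,0,22]);print("tip",p)
print("tool delta cm to tip (460,-320,140):",r.inv().apply(np.array([460,-320,140])-p)/10)
E
```

```text
t: 20.4
tool_pos: [453.3, -360.3, 283.4]
eef_rot: [0.012, 0.999, 0.0, 0.05]
contact_force: [-0.4, 0.4, 0.1]
finger_gap: 0.1
grip_force: 0.0
[ 453.26313471 -360.32754866  283.35960686] [-0.85214075  0.25426826  0.08748831  1.3375144   0.07464679 -0.82659714] [-0.42923537  0.41502541  0.06013707] [[-0.995  0.023  0.1  ]
 [ 0.023  1.    -0.001]
 [-0.1    0.002 -0.995]]
tip [ 455.45791789 -360.34469718  261.46936628]
tool delta cm to tip (460,-320,140): [ 0.85275491  4.02536231 12.12850311]
```

```bash
python3 -m jog '[{"dx":0.2,"dy":2,"dz":0,"rx":0,"ry":0,"rz":0,"hand":1},{"dx":0.2,"dy":2,"dz":1.5,"rx":0,"ry":0,"rz":0,"hand":1},{"dx":0.2,"dy":0,"dz":3,"rx":0,"ry":0,"rz":0,"hand":1},{"dx":0.2,"dy":0,"dz":3,"rx":0,"ry":0,"rz":0,"hand":1},{"dx":0,"dy":0,"dz":2.5,"rx":0,"ry":0,"rz":0,"hand":1},{"dx":0,"dy":0,"dz":1.5,"rx":0,"ry":0,"rz":0,"hand":1},{"dx":0,"dy":0,"dz":0,"rx":0,"ry":0,"rz":0,"hand":1},{"dx":0,"dy":0,"dz":0,"rx":0,"ry":0,"rz":0,"hand":1}]' 60
python3 - <<'E'
from h import *
s=read_state();r=R.from_quat(s['eef_rot']);p=s['tool_pos']+r.apply([0,0,22]);print("tip",p,s['contact_force'])
b=imaging.camera("scene");a=imaging.camera("top")
im=np.hstack([cv2.resize(a[220:300,340:420],(400,400),interpolation=2),cv2.resize(b[140:220,340:420],(400,400),interpolation=2)]);cv2.imwrite("pics/p4.png",im)
E
```

```text
t: 21.2
tool_pos: [459.0, -319.8, 169.7]
eef_rot: [0.01, 0.999, -0.001, 0.049]
contact_force: [0.5, -0.6, 0.2]
finger_gap: -0.0
grip_force: 0.0
tip [ 461.13296474 -319.84923672  147.78793315] [ 0.45238025 -0.55968005  0.18492838]
```

View pics/p4.png

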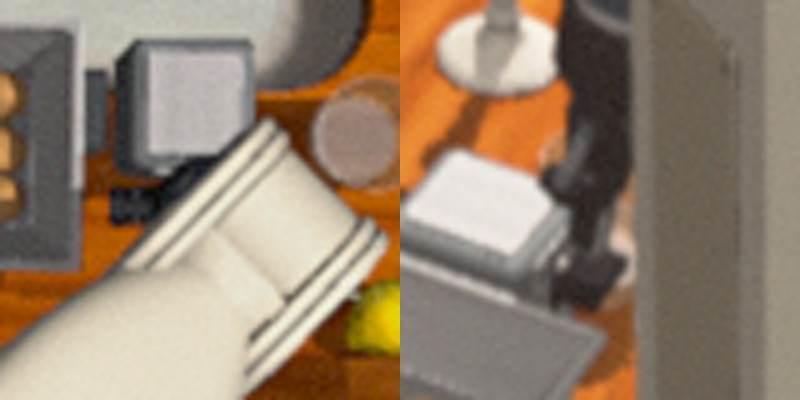

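The fingertips are at (590,280) in the scene panel, directly over the black paddle. Now I'll press straight down.

```bash
python3 -m jog '[{"dx":0.1,"dy":0,"dz":1,"rx":0,"ry":0,"rz":0,"hand":1},{"dx":0.07,"dy":0,"dz":0.7,"rx":0,"ry":0,"rz":0,"hand":1},{"dx":0.04,"dy":0,"dz":0.4,"rx":0,"ry":0,"rz":0,"hand":1},{"dx":0.03,"dy":0,"dz":0.3,"rx":0,"ry":0,"rz":0,"hand":1},{"dx":0,"dy":0,"dz":0,"rx":0,"ry":0,"rz":0,"hand":1},{"dx":0,"dy":0,"dz":0,"rx":0,"ry":0,"rz":0,"hand":1}]' 60; python3 -m jog '[{"dx":0.05,"dy":0,"dz":0.5,"rx":0,"ry":0,"rz":0,"hand":1},{"dx":0.05,"dy":0,"dz":0.5,"rx":0,"ry":0,"rz":0,"hand":1},{"dx":0.05,"dy":0,"dz":0.5,"rx":0,"ry":0,"rz":0,"hand":1},{"dx":0,"dy":0,"dz":0,"rx":0,"ry":0,"rz":0,"hand":1},{"dx":0,"dy":0,"dz":0,"rx":0,"ry":0,"rz":0,"hand":1}]'
```

```text
t: 21.9
tool_pos: [458.9, -320.3, 145.8]
eef_rot: [0.01, 0.999, -0.001, 0.05]
contact_force: [-1.5, 0.4, 4.7]
finger_gap: 0.2
grip_force: 2.4
t: 22.4
tool_pos: [459.0, -320.4, 130.5]
eef_rot: [0.01, 0.999, -0.001, 0.05]
contact_force: [-0.8, 0.7, 4.0]
finger_gap: -0.0
grip_force: 2.5
```

```bash
python3 -m jog '[{"dx":0.05,"dy":0,"dz":0.5,"rx":0,"ry":0,"rz":0,"hand":1},{"dx":0.05,"dy":0,"dz":0.5,"rx":0,"ry":0,"rz":0,"hand":1},{"dx":0.05,"dy":0,"dz":0.5,"rx":0,"ry":0,"rz":0,"hand":1},{"dx":0.03,"dy":0,"dz":0.3,"rx":0,"ry":0,"rz":0,"hand":1},{"dx":0.02,"dy":0,"dz":0.2,"rx":0,"ry":0,"rz":0,"hand":1},{"dx":0,"dy":0,"dz":0,"rx":0,"ry":0,"rz":0,"hand":1},{"dx":0,"dy":0,"dz":0,"rx":0,"ry":0,"rz":0,"hand":1}]'; python3 -m jog '[{"dx":0.02,"dy":0,"dz":0.2,"rx":0,"ry":0,"rz":0,"hand":1},{"dx":0,"dy":0,"dz":0,"rx":0,"ry":0,"rz":0,"hand":1},{"dx":0,"dy":0,"dz":0,"rx":0,"ry":0,"rz":0,"hand":1}]'
```

```text
t: 23.1
tool_pos: [459.0, -320.4, 110.7]
eef_rot: [0.01, 0.999, -0.001, 0.05]
contact_force: [-1.4, 0.7, 8.5]
finger_gap: -0.1
grip_force: 4.3
t: 23.4
tool_pos: [458.9, -320.4, 108.8]
eef_rot: [0.01, 0.999, -0.001, 0.05]
contact_force: [-2.2, 1.4, 8.0]
finger_gap: 0.1
grip_force: 4.4
```

```bash
python3 -m jog '[{"dx":0.01,"dy":0,"dz":0.1,"rx":0,"ry":0,"rz":0,"hand":1},{"dx":0,"dy":0,"dz":0,"rx":0,"ry":0,"rz":0,"hand":1},{"dx":0,"dy":0,"dz":0,"rx":0,"ry":0,"rz":0,"hand":1},{"dx":0,"dy":0,"dz":0,"rx":0,"ry":0,"rz":0,"hand":1},{"dx":0,"dy":0,"dz":0,"rx":0,"ry":0,"rz":0,"hand":1},{"dx":0,"dy":0,"dz":0,"rx":0,"ry":0,"rz":0,"hand":1},{"dx":0,"dy":0,"dz":0,"rx":0,"ry":0,"rz":0,"hand":1},{"dx":0,"dy":0,"dz":0,"rx":0,"ry":0,"rz":0,"hand":1},{"dx":0,"dy":0,"dz":0,"rx":0,"ry":0,"rz":0,"hand":1},{"dx":0,"dy":0,"dz":0,"rx":0,"ry":0,"rz":0,"hand":1},{"dx":0,"dy":0,"dz":0,"rx":0,"ry":0,"rz":0,"hand":1},{"dx":0,"dy":0,"dz":0,"rx":0,"ry":0,"rz":0,"hand":1},{"dx":0,"dy":0,"dz":0,"rx":0,"ry":0,"rz":0,"hand":1},{"dx":0,"dy":0,"dz":0,"rx":0,"ry":0,"rz":0,"hand":1},{"dx":0,"dy":0,"dz":0,"rx":0,"ry":0,"rz":0,"hand":1},{"dx":0,"dy":0,"dz":0,"rx":0,"ry":0,"rz":0,"hand":1},{"dx":0,"dy":0,"dz":0,"rx":0,"ry":0,"rz":0,"hand":1},{"dx":0,"dy":0,"dz":0,"rx":0,"ry":0,"rz":0,"hand":1},{"dx":0,"dy":0,"dz":0,"rx":0,"ry":0,"rz":0,"hand":1},{"dx":0,"dy":0,"dz":0,"rx":0,"ry":0,"rz":0,"hand":1}]'; python3 -m jog '[{"dx":0,"dy":0,"dz":0,"rx":0,"ry":0,"rz":0,"hand":1},{"dx":0,"dy":0,"dz":0,"rx":0,"ry":0,"rz":0,"hand":1},{"dx":0,"dy":0,"dz":0,"rx":0,"ry":0,"rz":0,"hand":1},{"dx":0,"dy":0,"dz":0,"rx":0,"ry":0,"rz":0,"hand":1},{"dx":0,"dy":0,"dz":0,"rx":0,"ry":0,"rz":0,"hand":1},{"dx":0,"dy":0,"dz":0,"rx":0,"ry":0,"rz":0,"hand":1},{"dx":0,"dy":0,"dz":0,"rx":0,"ry":0,"rz":0,"hand":1},{"dx":0,"dy":0,"dz":0,"rx":0,"ry":0,"rz":0,"hand":1},{"dx":0,"dy":0,"dz":0,"rx":0,"ry":0,"rz":0,"hand":1},{"dx":0,"dy":0,"dz":0,"rx":0,"ry":0,"rz":0,"hand":1}]'
```

```text
t: 25.4
tool_pos: [459.0, -320.3, 107.9]
eef_rot: [0.01, 0.999, -0.001, 0.05]
contact_force: [-2.3, 1.3, 9.1]
finger_gap: -0.1
grip_force: 4.5
t: 26.4
tool_pos: [459.0, -320.4, 107.8]
eef_rot: [0.01, 0.999, -0.001, 0.05]
contact_force: [-1.9, 1.8, 7.9]
finger_gap: -0.0
grip_force: 4.5
```

```bash
python3 -c "
from workcell import workorder
print(workorder.close_job())"
```

```text
the job is handed in; nothing more can be done
None
```

I tipped all four nuts into the hopper, set the empty tray back down level and let go, then pressed the lever to about 44 mm (third setting, from arm height and spring force) and held it about 3 s; I handed the job in at about 26 s, still pressing, with no verdict returned.

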